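Fasten the draw latch of the open equipment case

ROBOT

A 7-joint arm with a two-finger parallel gripper is mounted at the origin on the work surface. World frame = base frame: x ahead of the robot, y to its left, z up, the work surface at z = 0. Lengths are in m, angles in rad, forces in N, time in s.
With the tool pointing down it reaches from about 0.35 to 0.9 m from the base axis. Payload 19.9 kg.
Tool frame: the origin (TCP) lies between the finger pads; the fingertips stand 14 mm ahead of it and the grasp point (between the pads) lies 5 mm behind it (r.tip_extent is the distance from the TCP to the fingertips, in m); z points along the fingers, y is the line along which they close (so a half turn about z gives the same grasp; the last joint's range is limited). The gripper opens to 85 mm and grips with 20 to 120 N. Pads are 22 mm wide; open, the fingers measure 114 mm over their backs; the gripper's body (76 mm by 85 mm) begins 54 mm behind the grasp point. The pads swing forward as they close: fully open they stand 13 mm farther back than shut.
Start: joints at [1.153, 0.417, -0.01, 1.614, 0.005, 1.111, -0.053], TCP at [0.23, -0.581, 0.245] pointing down, gripper open.
Joint ranges: [-2.81, 2.81], [-0.39, 2.02], [-1.27, 1.25], [0.06, 2.57], [-1.19, 4.33], [0.19, 2], [-2.82, 2.82]. Speed limits (rad/s): [1.89, 1.89, 2.39, 2.39, 3.01, 3.01, 3.01].

INTERFACE

Orientations are given as a rotation vector (axis times angle).
In Python, from station import r, eyes gives the robot as it stands.
- The arm moves only by the tool play_rows, never from a script. Its argument "plan" is text: rows parted by semicolons, each of 7 numbers parted by spaces: the shift along the world's x, y, z in cm, then the turn, a rotation vector about the world's x, y, z in rad, then the finger opening in cm, from 0 to 8.54. In form: dx dy dz ax ay az gripper; .... A call has 1 to 20 rows; each row shifts and turns the commanded pose from where the row before left it; what a row does not reach is not made up. A row lasts 1/10 s, in which the tool goes at most 50 mm and 8.59 degrees, less where a joint would pass 70% of its speed; a pose out of reach is approached as far as the arm can. A call with a gripper value outside its range is refused whole. The fingers move at their own pace and stop on an object; the grip force is fixed at half the most. Time passes only in rows, so rows that do not move let the fingers close. It gives the time, the measured TCP pose, the force, the opening and the grip force at its end, in the units of the state.
- r.read_state(): the state, without advancing time (a new reading comes with each control period).
- eyes.grab_frame(name): name is "scene" or "top" or "wrist"; returns the picture (480x640x3 uint8, red, green, blue); there is no depth.
- eyes.camera_model(name): a dict with "K" (3x3 intrinsics, pixels), "cam_to_world" (4x4, takes a point from camera to world coordinates). Camera axes: x right, y down, z forward; pixel columns grow to the right and rows downward; lengths in m; the calibration is good to about 2 mm. A picture is of the moment at which its call begins: read the wrist's pose just before it. camera_model takes no time and is no camera call; for the wrist camera it gives the pose at the moment of the call.
- r.finish_job(): hands the job in; it is judged then, once.
The state is a dict: "t": time; "qpos": joint angles; "qd": joint speeds; "tau": joint torques, N m; "tcp_pos": TCP position; "tcp_rot": TCP orientation; "force": force on the tool from outside, world axes, zero at the start; "moment": the same for the moment, N m; "width": finger opening in m; "grip_force": force on a finger pad.
Only numpy, scipy, OpenCV 4.12 (cv2) and the standard library are available. Lean on these libraries where they do the work, as an engineer would, in place of code of your own. Each camera call takes 0.05 s, during which the arm holds its last target. There are 200 camera calls.

TASK

Two alike black equipment cases stand on the repair bench, each with a steel draw latch on its top. On one the latch is undone, with its lever and its loop standing up: tip that loop over so that its bar drops behind the keeper hook, then press the lever back down over centre until it lies flat and the lid is drawn tight. Leave the other case, which is already fastened, alone.

Things in the scene. Friction and masses are not known exactly. Their poses are not given: they have to be found in the camera images.
- latch_pin (a point): Middle of the lever's hinge pin on the undone case, 140 mm above the bench, 20 above the case's top. Fixed. x points level from here to the keeper, y along the pin, z up. The case (black, aluminium edges, 120 mm high) reaches -85 to +90 mm in x, 100 either way in y. The loop's pin is on the lever, 16 mm from this pin; the keeper's seat is at x +42, z -8 mm.
- keeper (a point): Seat of the loop's bar in the steel keeper hook, on the sprung lid, which the latch draws up to 3 mm to -x. Axes as latch_pin. The hook is 24 mm wide: a wall whose face is 3 mm to -x of here and a 4 mm lip above, reaching 1 mm past here in +x, its top 8 mm up. Open to +x: the bar drops just beyond the lip, and closing the lever draws it under.
- loop_bar (a point): Middle of the loop's cross bar (6 mm thick, 42 long), 55.8 mm from the loop's pin. x along the loop away from its pin, y along the bar. A thumb tab 26 x 26 x 3 mm goes on beyond it, bent up 25 deg. The loop (40 g) starts 60 to 90 deg above level, held by a stiff hinge; tipped below 50 deg towards the keeper it falls. With the lever as raised as at the start, the bar clears the lip.
- latch_lever (a joint): Lever angle, rad. 0: closed, flat, pointing to -x of latch_pin; grows as it rises (1.57 upright) and leans to the keeper, limit 2.2. Starts at 1.7 to 2.0, stays where left. Steel plate 26 mm wide, 4 thick, end 62 mm from its pin, inside the loop's arms. With the loop hooked it needs 3 to 5 N at its end near 0.6 rad, then below 0.2 snaps to 0; unhooked it fastens nothing.
- other_case: The other case, alike in size and look, its latch already fastened (lever and loop flat); fixed. Origin on the bench under its lever's pin; x towards its keeper, z up; it reaches -85 to +90 mm in x, 100 mm either way in y, 145 mm up.

How it is judged:
By the outcome, as a careful person would: the job done as asked, in the order asked, and still so for the second after the job is handed in, with the robot touching nothing.
It also fails if it takes over 38 s, if anything falls off the work surface, if the arm or the gripper's body presses on something with over 40 N, if the wrist force passes 120 N, or if a joint passes its speed limit or range.

## Working session

There is one attempt and no reset: what is moved stays moved. The work goes in short steps, Python scripts to look and compute and a tool call to move; the robot and the scene stay as the last step left them, time stands still between calls to the robot, and variables do not carry over. Pictures are saved under pics/ and viewed, at most 10 in all, crops included, and the job is handed in when it is done.

Besides the shell and the picture viewer there is one more tool, called after "Emit:" by a JSON object that holds its "op" and its "data". play_rows: Moves the arm, as the interface text tells. Its arguments: {"type":"object","properties":{"plan":{"type":"string"}},"required":["plan"]}

```bash
mkdir -p pics
python3 - <<'E'
from station import r, eyes
import cv2,numpy as np
s=r.read_state();print(s['t'],s['tcp_pos'],s['tcp_rot'],s['width'])
for n in("scene","top"):
    f=eyes.grab_frame(n);cv2.imwrite(f'pics/{n}0.png',f[:,:,::-1]);m=eyes.camera_model(n);print(np.round(m['K'],1).tolist(),np.round(m['cam_to_world'],3).tolist())
E
```

```text
0.0 [ 0.22982517 -0.58085933  0.2446561 ] [-3.08483890e+00 -5.88189541e-01  5.66152272e-04] 0.08557532200052854
[[504.9, 0.0, 325.2], [0.0, 504.9, 235.0], [0.0, 0.0, 1.0]] [[-0.198, 0.716, -0.669, 1.106], [0.98, 0.152, -0.128, 0.088], [0.01, -0.681, -0.732, 0.717], [0.0, 0.0, 0.0, 1.0]]
[[453.9, 0.0, 328.9], [0.0, 453.9, 242.4], [0.0, 0.0, 1.0]] [[0.026, -0.991, 0.134, 0.439], [-1.0, -0.027, -0.003, 0.018], [0.007, -0.133, -0.991, 0.801], [0.0, 0.0, 0.0, 1.0]]
```

View pics/top0.png

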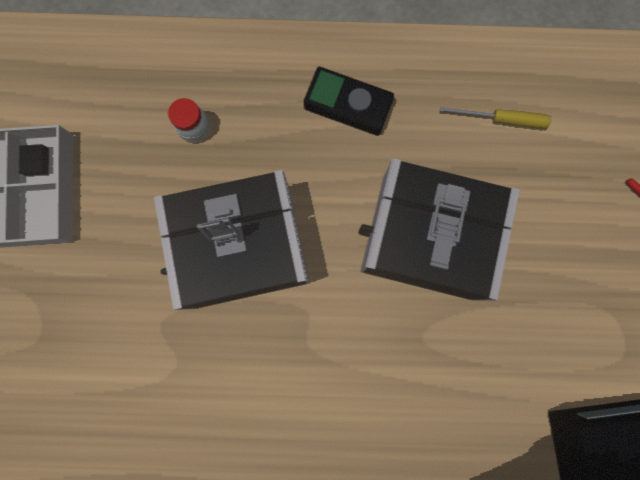

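View pics/scene0.png

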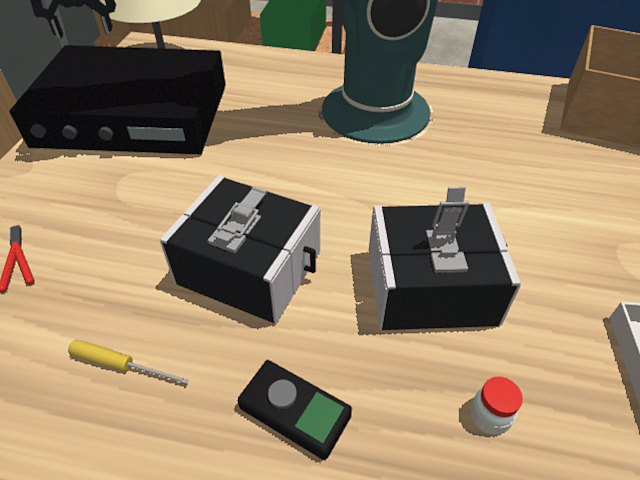

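```bash
cat > h.py <<'E'
import numpy as np, cv2
from station import r, eyes
def ray(n,u,v,z,m=None):
    m=m or eyes.camera_model(n);T=np.array(m['cam_to_world']);d=T[:3,:3]@np.linalg.inv(m['K'])@[u,v,1.];o=T[:3,3]
    return o+d*(z-o[2])/d[2]
def proj(n,P,m=None):
    m=m or eyes.camera_model(n);T=np.array(m['cam_to_world']);c=(np.atleast_2d(P)-T[:3,3])@T[:3,:3];p=c@np.array(m['K']).T
    return p[:,:2]/p[:,2:]
E
python3 - <<'E'
from h import *
P=np.array([ray('top',u,v,.12) for u,v in [(155,197),(284,172),(306,283),(177,308)]])
print(P.round(4)); print([np.linalg.norm(P[i]-P[(i+1)%4]).round(4) for i in range(4)])
c=P.mean(0); ex=(P[0]+P[1]-P[2]-P[3]);ex/=np.linalg.norm(ex);ey=(P[0]+P[3]-P[1]-P[2]);ey/=np.linalg.norm(ey)
print(c,np.degrees(np.arctan2(ex[1],ex[0])),np.degrees(np.arctan2(-ey[0],ey[1])))
a=cv2.imread('pics/top0.png')[160:320,145:325];b=cv2.imread('pics/scene0.png')[175:335,360:540]
cv2.imwrite('pics/c1.png',np.vstack([cv2.resize(a,None,fx=2.2*1.5,fy=3.3*.55*1,interpolation=2)]) if 0 else np.hstack([cv2.resize(a[20:120,20:120],(400,400),interpolation=2),cv2.resize(b[0:100,40:140],(400,400),interpolation=2)]))
E
```

```text
[[0.5934 0.2834 0.12  ]
 [0.6384 0.0877 0.12  ]
 [0.4683 0.0481 0.12  ]
 [0.4264 0.2379 0.12  ]]
[np.float64(0.2008), np.float64(0.1746), np.float64(0.1944), np.float64(0.1731)]
[0.53163805 0.16426493 0.12      ] 14.158772611741547 12.703812157940092
```

View pics/c1.png

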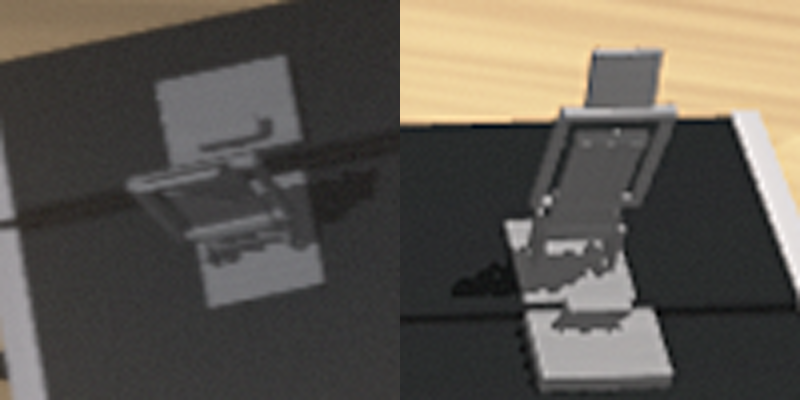

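Run:
```python
from h import *
def tri(a,b):
    A=[];B=[]
    for n,(u,v) in (('top',a),('scene',b)):
        p,q=ray(n,u,v,0),ray(n,u,v,.3);d=(q-p)/np.linalg.norm(q-p);M=np.eye(3)-np.outer(d,d);A.append(M);B.append(M@p)
    A=np.vstack(A);x,res,_,_=np.linalg.lstsq(A,np.hstack(B),rcond=None);return x,np.sqrt(res)
y=np.radians(13.5);R=np.array([[np.cos(y),-np.sin(y),0],[np.sin(y),np.cos(y),0],[0,0,1]])
pin=np.array([.5292,.1637,.14])
T=lambda u,v:(165+u/4,180+v/4)
S=lambda u,v:(400+(u-400)/4,175+v/4)
for nm,a,b in (('barL',T(130,185),S(673,112)),('barR',T(262,156),S(562,112)),('tabL',T(190,237),S(660,52)),('tabR',T(285,224),S(595,50)),('leverplate corners? base keeperL',T(157,82),S(672,375)),('keeperR',T(288,57),S(540,382))):
    x,e=tri(a,b);print(nm,x.round(4),e*1e3,((x-pin)@R*1e3).round(1))
for n in('top','scene'):print(proj(n,[pin,pin+R@[.042,0,-.008],pin+R@[.0925-.0025,.1,-.02],pin+R@[-.085,-.1,-.02]]).round(1).tolist())
```

```text
barL [0.5353 0.1908 0.2091] [1.60622769] [12.3 25.  69.1]
barR [0.5458 0.1492 0.2107] [3.81807771] [ 12.8 -18.   70.7]
tabL [0.5171 0.1757 0.219 ] [12.86864688] [-9.  14.5 79. ]
tabR [0.522  0.1486 0.2196] [17.72046298] [-10.5 -13.   79.6]
leverplate corners? base keeperL [0.5888 0.2081 0.1255] [2.52722362] [ 68.3  29.3 -14.5]
keeperR [0.6004 0.1596 0.1231] [2.63879095] [ 68.3 -20.6 -16.9]
[[228.1, 238.8], [224.2, 212.4], [155.9, 197.1], [307.0, 282.0]]
[[440.6, 229.8], [444.9, 253.2], [516.1, 281.4], [371.3, 203.1]]
```

Emit:
{"op": "play_rows", "data": {"plan": "2 3.5 1.5 0 0 -0.02 0;2 3.5 1.5 0 0 -0.02 0;2 3.5 1.5 0 0 -0.02 0;2 3.5 1 0 0 -0.02 0;2 3.5 0 0 0 -0.02 0;2 3.5 0 0 0 -0.02 0;2 3.5 0 0 0 -0.02 0;2 3.5 0 0 0 0 0;2 3.5 0 0 0 0 0;2 3.5 0 0 0 0 0;0.5 3.5 0 0 0 0 0;0.5 3.5 0 0 0 0 0;0.5 3.5 0 0 0 0 0;0.5 3.5 0 0 0 0 0;0.5 3.5 0 0 0 0 0;0.5 3.5 0 0 0 0 0;0.5 3.5 0 0 0 0 0;0.5 3.5 0 0 0 0 0;0.5 3.5 0 0 0 0 0;0 0 0 0 0 0 0"}}

```text
t: 2.1
tcp_pos: [0.4748, 0.0882, 0.3002]
tcp_rot: [-3.117, -0.38, 0.0]
force: [-0.3, -0.1, 0.2]
width: -0.0002
grip_force: 0.0
```

Run:
```python
from h import *
m=eyes.camera_model('wrist');f=eyes.grab_frame('wrist');g=eyes.grab_frame('top')
print(np.round(m['cam_to_world'],3).tolist(),m['K'][0][0])
y=np.radians(13.5);R=np.array([[np.cos(y),-np.sin(y),0],[np.sin(y),np.cos(y),0],[0,0,1]]);pin=np.array([.5292,.1637,.14])
print(proj('wrist',[pin,pin+R@[.012,.021,.07],pin+R@[.012,-.021,.07],pin+R@[.005,.013,.095],pin+R@[.005,-.013,.095],pin+R@[.017,.013,.06],pin+R@[.042,0,-.008]],m).round(0).tolist())
print(pin+R@[-.045,.002,0])
cv2.imwrite('pics/w1.png',f[:,:,::-1])
```

```text
[[0.24, -0.921, -0.306, 0.554], [-0.971, -0.228, -0.074, 0.106], [-0.002, 0.315, -0.949, 0.429], [0.0, 0.0, 0.0, 1.0]] 338.50368963693876
[[248.0, 132.0], [188.0, 115.0], [257.0, 116.0], [187.0, 128.0], [235.0, 129.0], [206.0, 107.0], [247.0, 77.0]]
[0.48497646 0.1551397  0.14      ]
```

View pics/w1.png

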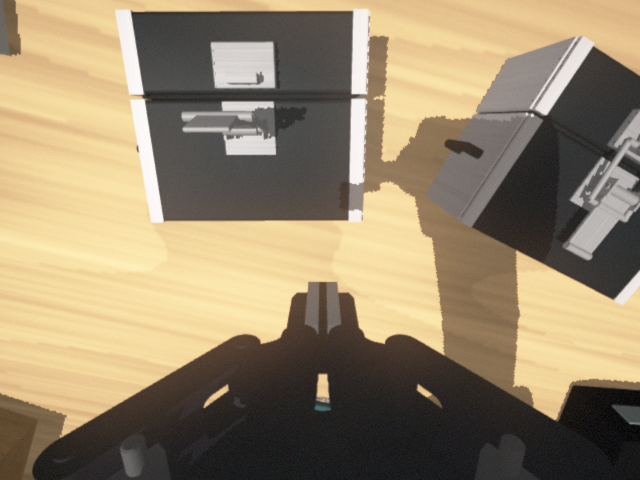

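Emit:
{"op": "play_rows", "data": {"plan": "0.5 3.4 -1 0 0 0 0;0.5 3.3 -1.4 0 0 0 0;0 0 -2 0 0 0 0;0 0 -2 0 0 0 0;1 0.25 0 0 0 0 0;1 0.25 0 0 0 0 0;1 0.25 0 0 0 0 0;0.8 0.2 0 0 0 0 0;0.6 0.15 0 0 0 0 0;0.6 0.15 0 0 0 0 0;0.6 0.15 -0.2 0 0 0 0;0.6 0.15 -0.2 0 0 0 0;0.6 0.15 -0.2 0 0 0 0;0.6 0.15 -0.2 0 0 0 0;0.6 0.15 -0.2 0 0 0 0;0 0 0 0 0 0 0"}}

```text
t: 3.8
tcp_pos: [0.5655, 0.171, 0.2258]
tcp_rot: [-3.119, -0.371, 0.001]
force: [-0.3, 0.4, -0.0]
width: 0.0003
grip_force: 0.0
```

Run:
```python
from h import *
f=eyes.grab_frame('scene');g=eyes.grab_frame('top')
cv2.imwrite('pics/s2.png',np.hstack([cv2.resize(x[:,:,::-1],(400,400),interpolation=2) for x in(g[170:290,155:275],f[150:290,390:530])]))
```

```text
(no output)
```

View pics/s2.png

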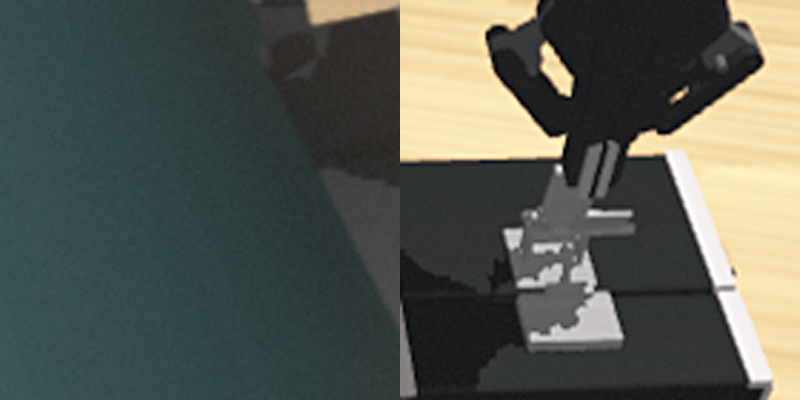

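Run:
```python
from h import *
y=np.radians(13.5);R=np.array([[np.cos(y),-np.sin(y),0],[np.sin(y),np.cos(y),0],[0,0,1]]);pin=np.array([.5292,.1637,.14])
for n in('scene','wrist'):
  for d in (80,50,30,0,-20,-28,180):
    t=np.radians(d);b=np.array([4.4+55.8*np.cos(t),0,15.4+55.8*np.sin(t)]);print(n,d,proj(n,[pin+R@((b+[0,s,0])/1e3) for s in(21,-21)]).round(0).tolist())
f=eyes.grab_frame('scene');g=eyes.grab_frame('wrist')
cv2.imwrite('pics/s3.png',np.hstack([cv2.resize(g[:,:,::-1],(480,360)),cv2.resize(f[190:290,410:500,::-1],(324,360),interpolation=2)])[:,:800])
```

```text
scene 80 [[465.0, 203.0], [437.0, 204.0]]
scene 50 [[468.0, 222.0], [439.0, 223.0]]
scene 30 [[467.0, 235.0], [438.0, 236.0]]
scene 0 [[464.0, 252.0], [436.0, 252.0]]
scene -20 [[461.0, 258.0], [434.0, 259.0]]
scene -28 [[460.0, 260.0], [432.0, 261.0]]
scene 180 [[449.0, 200.0], [423.0, 201.0]]
wrist 80 [[276.0, 336.0], [360.0, 336.0]]
wrist 50 [[277.0, 278.0], [359.0, 278.0]]
wrist 30 [[279.0, 245.0], [357.0, 245.0]]
wrist 0 [[284.0, 217.0], [353.0, 217.0]]
wrist -20 [[288.0, 214.0], [350.0, 214.0]]
wrist -28 [[289.0, 216.0], [349.0, 216.0]]
wrist 180 [[290.0, 367.0], [348.0, 367.0]]
```

View pics/s3.png

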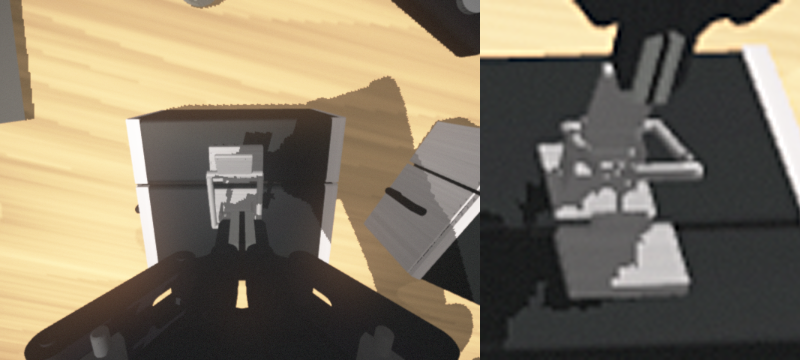

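Emit:
{"op": "play_rows", "data": {"plan": "0.4 0.1 0.5 0 0 0 0;0.4 0.1 0.5 0 0 0 0;0.2 0.05 0.5 0 0 0 0;0 0 0.5 0 0 0 0;0 0 0 0 0 0 0;0 0 0 0 0 0 0;0 0 0 0 0 0 0;0 0 0 0 0 0 0"}}

```text
t: 4.8
tcp_pos: [0.5748, 0.1733, 0.2461]
tcp_rot: [3.12, 0.371, -0.001]
force: [-0.2, -0.5, -0.8]
width: -0.0002
grip_force: 0.0
```

Run:
```python
from h import *
y=np.radians(13.5);R=np.array([[np.cos(y),-np.sin(y),0],[np.sin(y),np.cos(y),0],[0,0,1]]);pin=np.array([.5292,.1637,.14])
for n in('scene','wrist'):
  for a in (1.6,1.7,1.8,1.9,2.0,2.1,2.2):
    b=np.array([-62*np.cos(a),0,62*np.sin(a)]);print(n,a,proj(n,[pin+R@((b+[0,s,0])/1e3) for s in(13,-13)]).round(0).tolist())
f=eyes.grab_frame('scene');g=eyes.grab_frame('wrist')
cv2.imwrite('pics/s4.png',np.hstack([cv2.resize(g[120:360,220:420,::-1],(300,360),interpolation=2),cv2.resize(f[180:280,400:500,::-1],(500,500),interpolation=2)[:360]]))
```

```text
scene 1.6 [[457.0, 202.0], [440.0, 202.0]]
scene 1.7 [[458.0, 205.0], [440.0, 205.0]]
scene 1.8 [[458.0, 208.0], [441.0, 209.0]]
scene 1.9 [[459.0, 212.0], [442.0, 212.0]]
scene 2.0 [[460.0, 216.0], [442.0, 216.0]]
scene 2.1 [[460.0, 220.0], [442.0, 220.0]]
scene 2.2 [[460.0, 224.0], [443.0, 224.0]]
wrist 1.6 [[297.0, 339.0], [340.0, 339.0]]
wrist 1.7 [[297.0, 330.0], [340.0, 330.0]]
wrist 1.8 [[296.0, 320.0], [340.0, 320.0]]
wrist 1.9 [[296.0, 310.0], [340.0, 310.0]]
wrist 2.0 [[296.0, 299.0], [340.0, 299.0]]
wrist 2.1 [[297.0, 289.0], [340.0, 289.0]]
wrist 2.2 [[297.0, 278.0], [340.0, 278.0]]
```

View pics/s4.png

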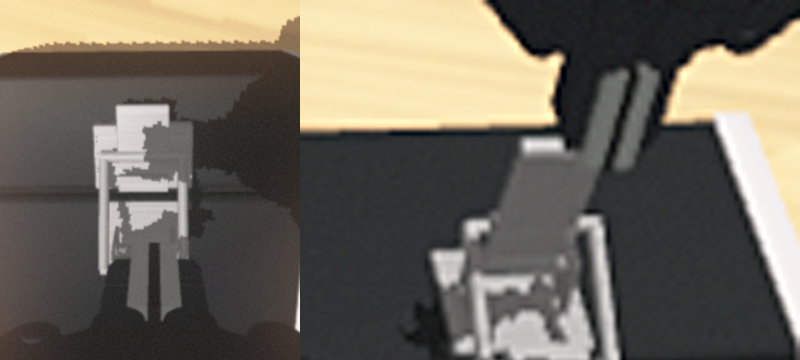

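Emit:
{"op": "play_rows", "data": {"plan": "-0.07 0.3 -1.1 0 0 0 0;0 0 -1.1 0 0 0 0;0 0 -1.1 0 0 0 0;0 0 -1.1 0 0 0 0;-0.7 -0.16 0 0 0 0 0;-0.7 -0.16 0 0 0 0 0;-0.7 -0.16 0 0 0 0 0;-0.7 -0.16 0 0 0 0 0;-0.7 -0.16 0 0 0 0 0;-0.7 -0.16 0.1 0 0 0 0;-0.2 -0.05 0 0 0 0 0"}}

```text
t: 6.0
tcp_pos: [0.5296, 0.1661, 0.2036]
tcp_rot: [3.119, 0.371, 0.0]
force: [1.9, 0.5, -0.6]
width: 0.0002
grip_force: 0.3
```

Run:
```python
from h import *
y=np.radians(13.5);R=np.array([[np.cos(y),-np.sin(y),0],[np.sin(y),np.cos(y),0],[0,0,1]]);pin=np.array([.5292,.1637,.14])
s=r.read_state();print(((s['tcp_pos']-pin)@R*1e3).round(1),s['force'])
f=eyes.grab_frame('scene');g=eyes.grab_frame('wrist')
cv2.imwrite('pics/s5.png',np.hstack([cv2.resize(g[120:360,220:420,::-1],(300,360),interpolation=2),cv2.resize(f[180:280,400:500,::-1],(500,500),interpolation=2)[:360]]))
```

```text
[ 0.9  2.2 63.6] [ 1.94226362  0.53772625 -0.63201395]
```

View pics/s5.png

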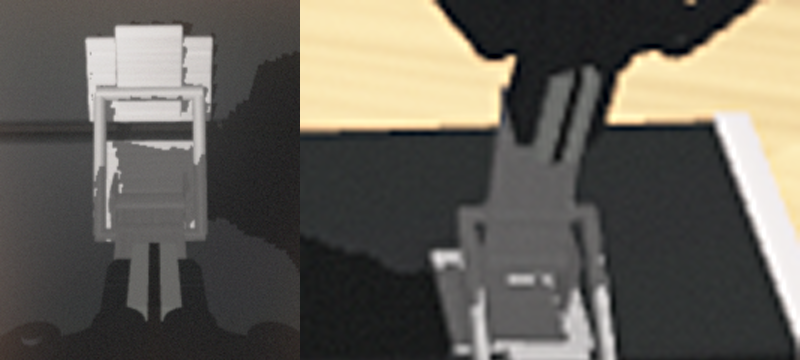

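Emit:
{"op": "play_rows", "data": {"plan": "-0.6 -0.14 -0.2 0 0 0 0;-0.67 -0.16 -0.3 0 0 0 0;-0.62 -0.15 -0.4 0 0 0 0;-0.55 -0.13 -0.5 0 0 0 0;-0.48 -0.11 -0.55 0 0 0 0;0 0 0 0 0 0 0"}}

```text
t: 6.7
tcp_pos: [0.5002, 0.1591, 0.183]
tcp_rot: [3.119, 0.371, -0.002]
force: [1.2, -0.5, 0.5]
width: -0.0
grip_force: 0.5
```

Run:
```python
from h import *
s=r.read_state();print(s['force'])
f=eyes.grab_frame('scene');g=eyes.grab_frame('wrist')
cv2.imwrite('pics/s6.png',np.hstack([cv2.resize(g[100:350,220:420,::-1],(400,500),interpolation=2),cv2.resize(f[190:290,410:490,::-1],(400,500),interpolation=2)]))
```

```text
[ 1.21052549 -0.45001824  0.53899897]
```

View pics/s6.png

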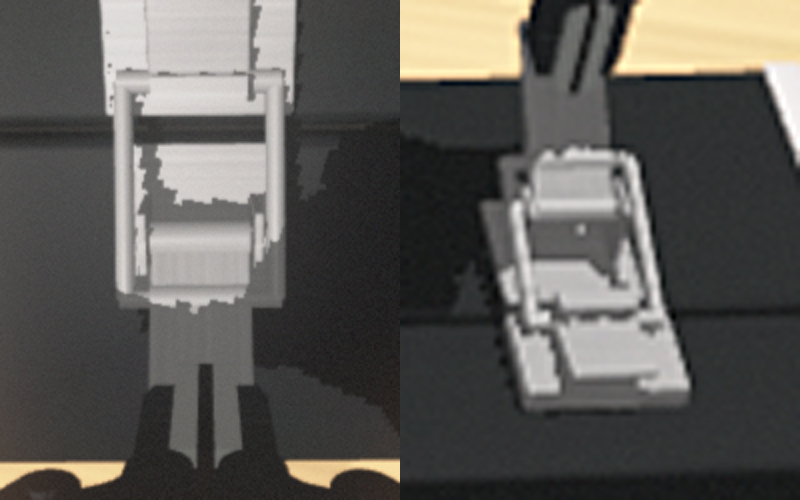

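Emit:
{"op": "play_rows", "data": {"plan": "-0.4 -0.09 -0.6 0 0 0 0;-0.3 -0.07 -0.65 0 0 0 0;-0.2 -0.05 -0.7 0 0 0 0;0 0 -0.4 0 0 0 0;0 0 0 0 0 0 0;0 0 0 0 0 0 0"}}

```text
t: 7.4
tcp_pos: [0.4921, 0.1573, 0.1602]
tcp_rot: [-3.119, -0.371, 0.001]
force: [0.0, 0.2, -0.6]
width: 0.0001
grip_force: 0.0
```

Emit:
{"op": "play_rows", "data": {"plan": "0 0 -0.2 0 0 0 0;0 0 -0.2 0 0 0 0;0 0 -0.1 0 0 0 0;0 0 0 0 0 0 0"}}

```text
t: 7.8
tcp_pos: [0.4923, 0.1574, 0.1559]
tcp_rot: [3.119, 0.371, 0.001]
force: [-4.7, -1.6, 13.6]
width: 0.0
grip_force: 6.9
```

Pressing on a flat lever now (tip at the lever's top face height). Retract and check.

Emit:
{"op": "play_rows", "data": {"plan": "0 0 1 0 0 0 0;0 0 2 0 0 0 0;-0.5 -0.5 3 0 0 0 0;-1 -3 3 0 0 0 0;-1 -4 2 0 0 0 0;-1 -4 0 0 0 0 0;-1 -4 0 0 0 0 0;0 -4 0 0 0 0 0;0 -4 0 0 0 0 0;0 0 0 0 0 0 0"}}

```text
t: 8.8
tcp_pos: [0.4466, -0.0824, 0.2656]
tcp_rot: [3.12, 0.361, 0.0]
force: [-0.8, 1.0, -0.3]
width: -0.0
grip_force: 0.0
```

Run:
```python
from h import *
f=eyes.grab_frame('scene');g=eyes.grab_frame('top')
cv2.imwrite('pics/s7.png',np.hstack([cv2.resize(x[:,:,::-1],(400,500),interpolation=2) for x in(g[170:295,180:280],f[190:290,410:490])]))
```

```text
(no output)
```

View pics/s7.png

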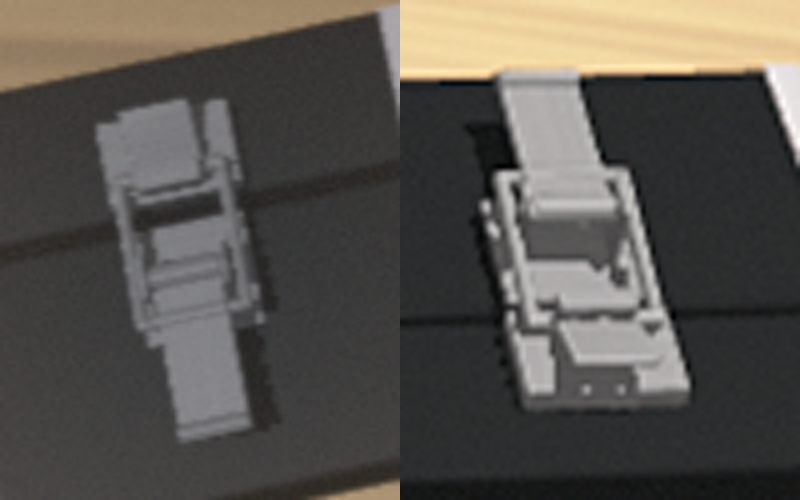

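Run:
```python
from h import *
y=np.radians(13.5);R=np.array([[np.cos(y),-np.sin(y),0],[np.sin(y),np.cos(y),0],[0,0,1]]);pin=np.array([.5292,.1637,.14])+R@[0,.002,0]
for b in([.039,0,-.008],[.0397,0,.003]):
  for n in('scene','top'):print(b,n,proj(n,[pin+R@(np.array(b)+[0,s,0]) for s in(.021,-.021)]).round(1).tolist())
for n,bx in(('top',[(165,200,190,232),(160,205,255,300)]),('scene',[(490,520,245,285),(480,520,205,235),(385,420,265,300)])):
  a=cv2.cvtColor(cv2.imread(f'pics/{n}0.png'),6).astype(np.float32);c=cv2.cvtColor(eyes.grab_frame(n),7).astype(np.float32)
  for x0,x1,y0,y1 in bx:
    print(n,(x0,y0),cv2.phaseCorrelate(a[y0:y1,x0:x1].copy(),c[y0:y1,x0:x1].copy()))
  if n=='top':
    for u in(185,190,195): print(a[225:245,u].astype(int),c[225:245,u].astype(int))
```

```text
[0.039, 0, -0.008] scene [[459.3, 251.4], [432.3, 252.0]]
[0.039, 0, -0.008] top [[209.4, 217.4], [237.1, 211.7]]
[0.0397, 0, 0.003] scene [[460.9, 247.0], [433.6, 247.6]]
[0.0397, 0, 0.003] top [[207.4, 215.6], [235.5, 209.8]]
top (165, 190) ((-0.0829373615586313, 0.778279106015983), 0.8355821035526417)
top (160, 255) ((0.36023260200033036, 0.4408435935505679), 0.9715611403665425)
[57 55 55 54 49 40 43 44 43 46 50 53 55 56 53 53 56 53 55 55] [62 64 64 62 58 53 45 46 46 47 53 60 60 59 62 62 59 59 61 60]
[55 54 51 42 42 43 42 40 44 50 53 49 52 53 53 51 52 54 53 55] [60 65 60 57 51 44 49 46 48 56 58 56 59 60 61 61 61 61 63 56]
[54 55 46 42 38 43 41 43 51 51 55 50 51 53 55 52 53 54 51 54] [60 59 55 47 44 44 47 49 56 57 60 59 61 60 59 58 60 61 62 59]
scene (490, 245) ((0.07809913300566329, -0.2836166293529274), 0.9017428600788117)
scene (480, 205) ((0.04094432166884587, -0.010745983758534194), 0.9502130699157715)
scene (385, 265) ((-0.00329713834843659, 0.010370501189257197), 0.9106002475744412)
```

```bash
python3 -c "
from station import r
print(r.finish_job())"
```

```text
the job is handed in; nothing more can be done
None
```

The undone latch is closed and the job handed in at about 9 s: the loop bar sits at the keeper at hooked height, the lever lies flat, and the lid's edge moved about 1.5 mm toward the latch; the other case was not touched.

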